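# Check that the red cam lock lever stops short of its bar

### The job

Check the cam lock with the red grip on the front edge of the railway baseboard: with the backs of the fingers on the outer side of the red lever, press it in steadily towards its bar until it comes up against its stop, and finish while still holding it pressed there so that I can look at the gap left to the bar. Do not pinch the lever, do not force it or touch the bar, leave the black lever alone, and do not disturb the two green buses, the engine shed or the scriber.

Things in the scene. Friction and masses are not known exactly. Their poses are not given: they have to be found in the camera images.
- red_lever (a joint): Swing of the red lever about its upright pivot, in rad. 0 = at rest, standing out from the baseboard towards the robot; it grows as the lever is pressed in (the lever turns clockwise seen from above) and ends at a firm stop at 0.65, where a clear gap of about 25 mm is left between the grip and the bar. A spring returns the lever to 0 when let go: holding it at the stop takes about 5 N at the press point (2.5 N at the start of the swing), more only presses on the stop.
- red_press (a point): Point in the middle of the outer face of the red lever's grip, where to press: 45 mm above the table, 85 mm out from the pivot. It moves with the lever. Its x axis is level, square to the face, and points the way to press (into the grip, towards the bar); y points along the lever away from the pivot; z is up. The red grip is 16 mm thick, 58 mm long (from 31 mm inward of this point to 26 mm outward, along y) and 26 mm high (32 to 58 mm above the table).
- red_pivot (a point): Point on the red lever's upright pivot axis, 45 mm above the table; fixed to the clamp. The outer face of the grip lies 8 mm to the outer side of the line from the pivot along the lever. Axes as red_clamp.
- red_clamp: Fixed steel cam lock of the red lever, on the table at the baseboard's front edge. Origin on the table under the pivot. x points to the baseboard, y along its front edge, z up. Base plate 12 mm thick, x -35 to 45 mm, y -40 to 130 mm. At rest the lever points 0.85 rad anticlockwise (from above) of this y axis, at the stop 0.20 rad. A round cam of up to 50 mm reach turns under the lever at the pivot, below 30 mm height.
- red_bar: Fixed bar of the red cam lock: an aluminium rod 14 mm thick and 80 mm long along the clamp's y axis, its centre line 45 mm above the table, on two 10 mm steel posts. Origin under its middle, on the base plate (12 mm above the table), 24 mm towards the baseboard and 85 mm along y from the pivot. Not to be touched.
- black_lever (a joint): Swing of the lever of the other cam lock, the same in every way but with a black grip, in rad, 0 at rest. To be left alone.
- black_press (a point): As red_press, on the black lever.
- baseboard: Fixed modular baseboard section, plywood with green top and a track along it, 250 mm deep (x), 460 mm wide (y), 50 mm high. Origin on the table under the middle of its front edge; x points away from that edge across the board. Both cam locks stand in front of that edge, side by side in either order, pivots 50 mm from it. A brown tunnel portal (up to 150 mm above the table) is fixed at its back right.
- bus_a: Loose green diecast double-deck bus, 112 mm long (x), 35 mm wide, 55 mm high, origin under its centre; stands on the table in front of the cam locks.
- bus_b: Loose green diecast bus, same size, origin under its centre; stands on the baseboard.
- shed: Loose cream plastic engine shed with grey roof, 72 x 116 x 65 mm (x, y, z), origin under its centre; stands on the baseboard.
- scriber: Loose boxwood scriber with a steel point, 150 mm long (x), 12 mm thick, origin under its centre; lies on the table to the left of the cam locks.
Mind the look-alikes: they are no part of the job. Leave any orange or yellow look-alike of the red_clamp alone.

How it is judged:
At the end, for the whole second after the job is handed in: Through the last second the fingers hold the red lever at its stop (above 0.61 of 0.65 rad) with more than 1.5 N, the grasp point over 4 mm outside its outer face (not round the lever); black lever below 0.1 rad; buses, shed and scriber within 20 mm of their starts (value of joint red_lever above 0.61 rad and contact force between the fingers and red_lever above 1.5 N and x of the grasp point in the frame of red_press below -0.004 m and value of joint black_lever below 0.1 rad and distance of each of bus_a, bus_b, shed, scriber from where it was at the start of the episode below 0.02 m); the arm keeps its last pose, push and grip.
It fails at once if the red lever is slammed in (faster than 3 rad/s, about 0.25 m/s at the press point) (velocity of joint red_lever above 3 rad/s).
It fails at once if the red lever is forced (more than 40 N from the robot) (contact force between any of the fingers, the arm and red_lever above 40 N).
It fails at once if the lever is pinched or taken between the fingers (contact force between the fingers and red_lever above 0.5 N and x of the grasp point in the frame of red_press between 0 and 0.016 m and y of the grasp point in the frame of red_press between -0.06 and 0.035 m and z of the grasp point in the frame of red_press below 0.022 m).
It fails at once if the robot touches the red lever's bar (more than 1 N) or presses the black lever (beyond 0.1 rad) (contact force between any of the fingers, the arm and red_bar above 1 N or value of joint black_lever above 0.1 rad).
It fails at once if a bus, the shed or the scriber is moved by more than 20 mm, lifted or carried (distance of any of bus_a, bus_b, shed, scriber from where it was at the start of the episode above 0.02 m).
It also fails if it takes over 32 s, if anything falls off the work surface, if the arm or the gripper's body presses on something with over 40 N, if the wrist force passes 120 N, or if a joint passes its speed limit or range.

### The arm

A 6-joint arm with a two-finger parallel gripper is mounted at the origin on the work surface. World frame = base frame: x ahead of the robot, y to its left, z up, the work surface at z = 0. Lengths are in m, angles in rad, forces in N, time in s.
With the tool pointing down it reaches from about 0.425 to 0.95 m from the base axis. Payload 3.5 kg.
Tool frame: the origin (TCP) lies on the centre line of the jaws, within the pads' length; the fingertips stand 11 mm ahead of it and the grasp point (between the pads) lies 8 mm behind it; y points along the fingers, x is the direction in which the jaws open and shut, and the axes are right-handed (so a half turn about y gives the same grasp; the last joint's range is limited). The gripper opens to 85 mm and grips with 20 to 120 N. Pads are 22 mm wide; open, the fingers measure 114 mm over their backs; the gripper's body (76 mm by 85 mm) begins 54 mm behind the grasp point. The pads swing forward as they close: fully open they stand 13 mm farther back than shut.
Start: joints at [-1.287, 0.286, 1.577, -0, 1.279, -0.15], TCP at [0.284, -0.612, 0.242] pointing down, gripper open.
Joint ranges: [-2.77, 2.77], [-0.9, 2.22], [0.21, 2.48], [-1.53, 4.67], [0.24, 2.81], [-2.84, 2.84]. Speed limits (rad/s): [2.79, 2.79, 3.14, 3.14, 3.14, 3.14].

### API

Orientations are given as a unit quaternion [x, y, z, w].
In Python, from plant import get_state, read_camera, sign_off gives the robot as it stands.
- The arm moves only by the shell command python3 -m inch 'ROWS' [FORCE]. ROWS is JSON, a list of rows, each an object of numbers: "ax", "ay", "az": the turn, a rotation vector about the tool's x, y, z in rad; "x", "y", "z": the shift along the tool's x, y, z in mm; "hand": the closure, from -1 (fully open) to 1 (shut). In form: [{"ax": .., "ay": .., "az": .., "x": .., "y": .., "z": .., "hand": ..}, ...]. A call has 1 to 5 rows; each row shifts and turns the commanded pose from where the row before left it, along the tool's axes as they then stand; what a row does not reach is not made up. A row lasts 1/12 s, in which the tool goes at most 41.7 mm and 7.16 degrees, less where a joint would pass 70% of its speed; a pose out of reach is approached as far as the arm can. A call with a gripper value outside its range is refused whole. The fingers move at their own pace and stop on an object; FORCE is the grip in N (left out, the last holds). Time passes only in rows, so rows that do not move let the fingers close. It gives the time, the measured TCP pose, the force and the opening at its end, in the units of the state.
- get_state(): the state, without advancing time (a new reading comes with each control period).
- read_camera(name): name is "side" or "top"; returns a dict with "img" (384x512x3 uint8, red, green, blue), "fov_y" (degrees; the focal length in pixels is half the picture's height over the tangent of half this angle, whatever the lens; pixels are square), "cx", "cy" (the principal point, pixels), "distortion" ([k1, k2, p1, p2, k3] as OpenCV has them; the pictures are not rectified), "T" (4x4, takes a point from camera to world coordinates). Camera axes: x right, y down, z forward; pixel columns grow to the right and rows downward; lengths in m; the calibration is good to about 2 mm. A picture is of the moment at which its call begins. There is no depth.
- sign_off(): hands the job in, once; it reports no verdict.
The state is a dict: "time": time; "qpos": joint angles; "dq": joint speeds; "joint_efforts": joint torques, N m; "eef_pos": TCP position; "tcp_rot": TCP orientation; "contact_force": force on the tool from outside, world axes, zero at the start; "wrist_torque": the same for the moment, N m; "opening": opening from 0.0 (shut) to 1.0 (fully open).
Only numpy, scipy, OpenCV 4.12 (cv2) and the standard library are available. Lean on these libraries where they do the work, as an engineer would, in place of code of your own. Each camera call takes 0.05 s, during which the arm holds its last target. There are 200 camera calls.

## Working session

There is one attempt and no reset: what is moved stays moved. The work goes in short steps, Python scripts to look and compute and a shell command to move; the robot and the scene stay as the last step left them, time stands still between calls to the robot, and variables do not carry over. Pictures are saved under pics/ and viewed, about 8 in all and at most 12, crops included, and the job is handed in when it is done.

```bash
mkdir -p pics; ls; python3 - <<'E'
from plant import *
import cv2,numpy as np
s=get_state();print({k:np.round(v,3).tolist() for k,v in s.items()})
for n in("top","side"):
    c=read_camera(n);cv2.imwrite(f"pics/{n}0.png",cv2.cvtColor(c["img"],cv2.COLOR_RGB2BGR))
    print(n,c["fov_y"],c["cx"],c["cy"],c["distortion"],np.round(c["T"],4).tolist())
E
```

```text
pics
{'time': 0.0, 'qpos': [-1.287, 0.287, 1.578, 0.0, 1.279, -0.15], 'dq': [0.002, 0.0, 0.001, 0.0, -0.001, -0.002], 'joint_efforts': [-0.0, -40.599, -29.262, -0.0, 0.006, -0.0], 'eef_pos': [0.284, -0.612, 0.241], 'tcp_rot': [-0.595, 0.381, -0.38, 0.596], 'contact_force': [0.71, -0.163, 0.534], 'wrist_torque': [-0.04, 0.027, -0.013], 'opening': 0.998}
top 45.843944582507156 255.38455436250808 187.43263222166578 [0.02289252 0.         0.         0.         0.        ] [[-0.0025, -0.9925, 0.122, 0.4276], [-0.9999, 0.0041, 0.0129, 0.0633], [-0.0133, -0.122, -0.9924, 1.1095], [0.0, 0.0, 0.0, 1.0]]
side 57.46346009060131 253.20428178281293 193.19695927662406 [-0.03873029  0.          0.          0.          0.        ] [[0.9438, -0.1537, 0.2927, 0.3671], [-0.3302, -0.4783, 0.8137, -0.4657], [0.0149, -0.8646, -0.5022, 0.3799], [0.0, 0.0, 0.0, 1.0]]
```

View pics/top0.png

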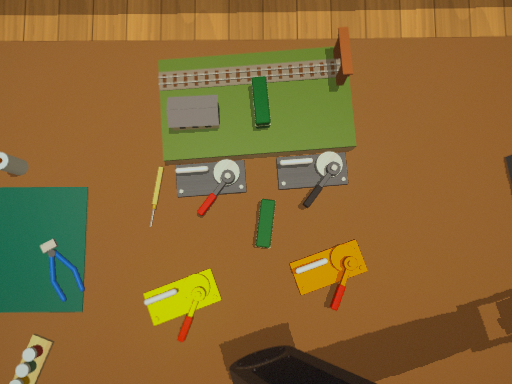

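View pics/side0.png

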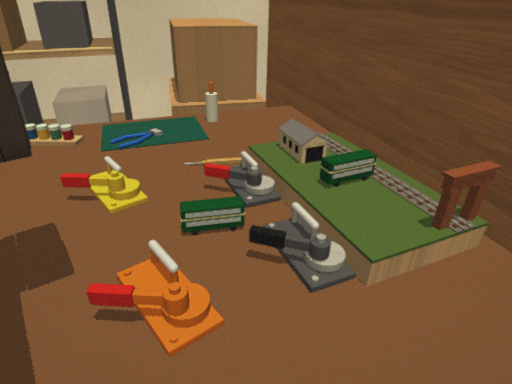

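The top view shows the red clamp's pivot near (228,176) and its grip near (207,204). The black lever is near (320,190), bus_a near (265,223) and the scriber near (156,197). The orange and yellow look-alikes sit below these.

```bash
cat > h.py <<'E'
import numpy as np,cv2
from plant import *
def K(c):
    f=c["img"].shape[0]/2/np.tan(np.radians(c["fov_y"])/2)
    return np.array([[f,0,c["cx"]],[0,f,c["cy"]],[0,0,1]])
def ray(c,p,z):
    p=np.array(p,float).reshape(-1,1,2);u=cv2.undistortPoints(p,K(c),np.array(c["distortion"])).reshape(-1,2)
    T=np.array(c["T"]);d=np.c_[u,np.ones(len(u))]@T[:3,:3].T;o=T[:3,3]
    return o+d*((z-o[2])/d[:,2])[:,None]
def proj(c,P):
    T=np.linalg.inv(c["T"]);r=cv2.Rodrigues(T[:3,:3])[0]
    return cv2.projectPoints(np.array(P,float).reshape(-1,3),r,T[:3,3],K(c),np.array(c["distortion"]))[0].reshape(-1,2)
def redmask(c,box):
    h=cv2.cvtColor(c["img"],cv2.COLOR_RGB2HSV);m=((h[...,0]<5)|(h[...,0]>174))&(h[...,1]>190)&(h[...,2]>110)
    o=np.zeros(m.shape,np.uint8);x0,y0,x1,y1=box;o[y0:y1,x0:x1]=m[y0:y1,x0:x1];return o
E
python3 - <<'E'
from h import *
c=read_camera("top")
m=redmask(c,(190,180,225,220));r=cv2.minAreaRect(np.argwhere(m)[:,::-1].astype(np.float32));print(m.sum(),r)
print("grip top",ray(c,cv2.boxPoints(r),.056).round(3).tolist(),ray(c,r[0],.055).round(4))
print("board front",ray(c,[(163,160),(354,148)],.05).round(4).tolist())
print("pivot z.06",ray(c,(228,176),.06).round(4), "black piv",ray(c,(334,168),.06).round(4))
print("bar ends",ray(c,[(178,171),(207,170)],.05).round(4).tolist())
print("red plate z.012",ray(c,[(176,197),(246,193),(244,160)],.012).round(4).tolist())
print("bus_a top",ray(c,[(261,200),(274,201),(270,248),(257,246)],.05).round(3).tolist())
print("black grip",ray(c,(314,196),.055).round(3),"scriber",ray(c,[(159,168),(152,225)],.006).round(3).tolist())
s=cv2.resize(c["img"][140:270,140:300],None,fx=4.5,fy=4.5,interpolation=cv2.INTER_CUBIC)
cv2.imwrite("pics/crop1.png",s[...,::-1])
E
```

```text
129 ((206.70001220703125, 203.90000915527344), (6.600000381469727, 24.200000762939453), 36.869895935058594)
grip top [[0.501, 0.213, 0.056], [0.546, 0.18, 0.056], [0.537, 0.168, 0.056], [0.492, 0.201, 0.056]] [[0.519  0.1907 0.055 ]]
board front [[0.6244, 0.2961, 0.05], [0.6509, -0.1566, 0.05]]
pivot z.06 [[0.5839 0.1409 0.06  ]] black piv [[ 0.6016 -0.1067  0.06  ]]
bar ends [[0.5978, 0.26, 0.05], [0.5999, 0.1914, 0.05]]
red plate z.012 [[0.5399, 0.2708, 0.012], [0.549, 0.1004, 0.012], [0.6305, 0.1053, 0.012]]
bus_a top [[0.528, 0.064, 0.05], [0.526, 0.034, 0.05], [0.417, 0.044, 0.05], [0.421, 0.074, 0.05]]
black grip [[ 0.537 -0.06   0.055]] scriber [[0.613, 0.315, 0.006], [0.472, 0.329, 0.006]]
```

View pics/crop1.png

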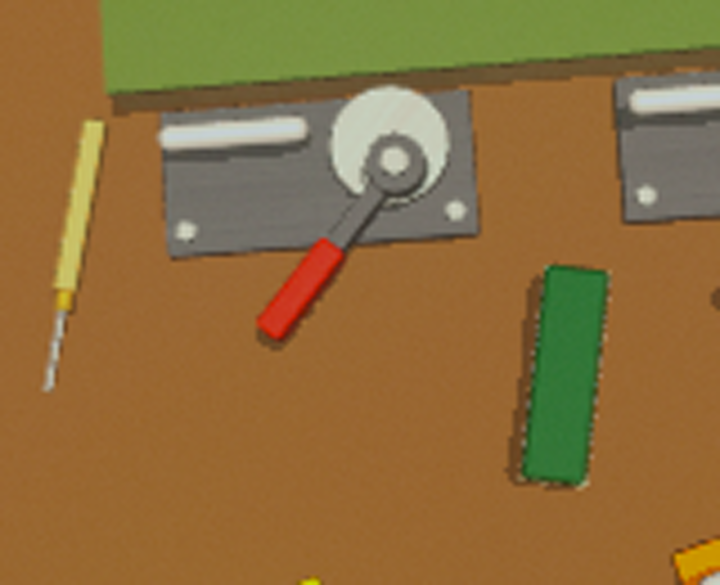

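```bash
cat >> h.py <<'E'
from scipy.spatial.transform import Rotation as Ro
PIV=np.array([.583,.1405]);Y0=.056
def press(q,gap):
    th=Y0+.85-q;x=np.array([np.cos(th),np.sin(th)]);y=np.array([-np.sin(th),np.cos(th)])
    return PIV+.085*y-(.008+gap)*x,th
def rep(tgt=None):
    s=get_state();R=Ro.from_quat(s["tcp_rot"]).as_matrix();p=np.array(s["eef_pos"])
    print("t",round(s["time"],2),"p",p.round(4),"yaw x",round(np.arctan2(R[1,0],R[0,0]),4),"ydown",R[:,1].round(3),"F",np.round(s["contact_force"],1),"op",round(s["opening"],2),"q6",np.round(s["qpos"],2))
    if tgt is not None: print("tool mm",((np.array(tgt)-p)@R*1000).round(1))
E
python3 - <<'E'
from h import *
p,th=press(0,.045);print(p,th,press(.65,.0145))
rep([*p,.2])
E
```

```text
[0.48340575 0.15122315] 0.906 (array([0.53971016, 0.21703261]), 0.256)
t 0.15 p [ 0.2836 -0.612   0.2412] yaw x -1.137 ydown [-0.001  0.002 -1.   ] F [-0.3 -0.1 -0.5] op 1.0 q6 [-1.29  0.29  1.58 -0.    1.28 -0.15]
tool mm [-608.5   42.5  502.1]
```

```bash

python3 -m inch '[{"ay":-0.12,"hand":1},{"ay":-0.12,"hand":1},{"ay":-0.12,"hand":1},{"ay":-0.12,"hand":1},{"ay":-0.12,"hand":1}]' 20
python3 -m inch '[{"ay":-0.12,"hand":1},{"ay":-0.12,"hand":1},{"ay":-0.12,"hand":1},{"ay":-0.12,"hand":1},{"ay":-0.12,"hand":1}]'
python3 -m inch '[{"ay":-0.12,"hand":1},{"ay":-0.12,"hand":1},{"ay":-0.12,"hand":1},{"ay":-0.12,"hand":1},{"ay":-0.12,"hand":1}]'
python3 -m inch '[{"ay":-0.12,"hand":1},{"ay":-0.123,"hand":1},{"hand":1}]'
python3 - <<'E'
from h import *
rep([.46,-.2,.24]);rep([*press(0,.045)[0],.2])
E
```

```text
t 0.15 p [ 0.2836 -0.612   0.2412] yaw x -1.137 ydown [-0.001  0.002 -1.   ] F [-0.3 -0.1 -0.5] op 1.0 q6 [-1.29  0.29  1.58 -0.    1.28 -0.15]
tool mm [-299.7    1.9  333.2]
t 0.15 p [ 0.2836 -0.612   0.2412] yaw x -1.137 ydown [-0.001  0.002 -1.   ] F [-0.3 -0.1 -0.5] op 1.0 q6 [-1.29  0.29  1.58 -0.    1.28 -0.15]
tool mm [-608.5   42.5  502.1]validation failed for argument at $[0]...
validation failed for argument at $[0]...
validation failed for argument at $[0]...
validation failed for argument at $[0]...
```

Rows apparently need every key.

```bash

python3 -m inch '[{"ax":0,"ay":-0.12,"az":0,"x":0,"y":0,"z":0,"hand":1},{"ax":0,"ay":-0.12,"az":0,"x":0,"y":0,"z":0,"hand":1},{"ax":0,"ay":-0.12,"az":0,"x":0,"y":0,"z":0,"hand":1},{"ax":0,"ay":-0.12,"az":0,"x":0,"y":0,"z":0,"hand":1},{"ax":0,"ay":-0.12,"az":0,"x":0,"y":0,"z":0,"hand":1}]' 20
python3 -c "from h import *
rep()"
```

```text
time: 0.57
eef_pos: [0.2837, -0.6122, 0.2417]
tcp_rot: [-0.682, 0.186, -0.185, 0.683]
contact_force: [-0.7, 0.1, 0.5]
opening: 0.3
t 0.57 p [ 0.2837 -0.6122  0.2417] yaw x -0.531 ydown [-0.     0.001 -1.   ] F [-0.7  0.1  0.5] op 0.3 q6 [-1.29  0.29  1.58  0.    1.28 -0.76]
```

```bash

python3 -m inch '[{"ax":0,"ay":-0.12,"az":0,"x":0,"y":0,"z":0,"hand":1},{"ax":0,"ay":-0.12,"az":0,"x":0,"y":0,"z":0,"hand":1},{"ax":0,"ay":-0.12,"az":0,"x":0,"y":0,"z":0,"hand":1},{"ax":0,"ay":-0.12,"az":0,"x":0,"y":0,"z":0,"hand":1},{"ax":0,"ay":-0.12,"az":0,"x":0,"y":0,"z":0,"hand":1}]' >/dev/null
python3 -m inch '[{"ax":0,"ay":-0.12,"az":0,"x":0,"y":0,"z":0,"hand":1},{"ax":0,"ay":-0.12,"az":0,"x":0,"y":0,"z":0,"hand":1},{"ax":0,"ay":-0.12,"az":0,"x":0,"y":0,"z":0,"hand":1},{"ax":0,"ay":-0.12,"az":0,"x":0,"y":0,"z":0,"hand":1},{"ax":0,"ay":-0.12,"az":0,"x":0,"y":0,"z":0,"hand":1}]' >/dev/null
python3 -m inch '[{"ax":0,"ay":-0.12,"az":0,"x":0,"y":0,"z":0,"hand":1},{"ax":0,"ay":-0.12,"az":0,"x":0,"y":0,"z":0,"hand":1}]'
python3 - <<'E'
from h import *
rep([.46,-.2,.24]);rep([*press(0,.045)[0],.2])
E
```

```text
time: 1.57
eef_pos: [0.2836, -0.6122, 0.2417]
tcp_rot: [-0.635, -0.31, 0.31, 0.636]
contact_force: [-0.4, 0.4, -0.0]
opening: -0.0
t 1.57 p [ 0.2836 -0.6122  0.2417] yaw x 0.909 ydown [-0.     0.001 -1.   ] F [-0.4  0.4 -0. ] op -0.0 q6 [-1.29  0.29  1.58 -0.    1.28 -2.2 ]
tool mm [433.6   2.1 114.2]
t 1.57 p [ 0.2836 -0.6122  0.2417] yaw x 0.909 ydown [-0.     0.001 -1.   ] F [-0.4  0.4 -0. ] op -0.0 q6 [-1.29  0.29  1.58 -0.    1.28 -2.2 ]
tool mm [725.   42.4 311.6]
```

```bash

python3 -m inch '[{"ax":0,"ay":0,"az":0,"x":36,"y":0,"z":9.5,"hand":1},{"ax":0,"ay":0,"az":0,"x":36,"y":0,"z":9.5,"hand":1},{"ax":0,"ay":0,"az":0,"x":36,"y":0,"z":9.5,"hand":1},{"ax":0,"ay":0,"az":0,"x":36,"y":0,"z":9.5,"hand":1}]' >/dev/null
python3 -m inch '[{"ax":0,"ay":0,"az":0,"x":36,"y":0,"z":9.5,"hand":1},{"ax":0,"ay":0,"az":0,"x":36,"y":0,"z":9.5,"hand":1},{"ax":0,"ay":0,"az":0,"x":36,"y":0,"z":9.5,"hand":1},{"ax":0,"ay":0,"az":0,"x":36,"y":0,"z":9.5,"hand":1}]' >/dev/null
python3 -m inch '[{"ax":0,"ay":0,"az":0,"x":36,"y":0,"z":9.5,"hand":1},{"ax":0,"ay":0,"az":0,"x":36,"y":0,"z":9.5,"hand":1},{"ax":0,"ay":0,"az":0,"x":36,"y":0,"z":9.5,"hand":1},{"ax":0,"ay":0,"az":0,"x":36,"y":0,"z":9.5,"hand":1}]' >/dev/null
python3 -m inch '[{"ax":0,"ay":0,"az":0,"x":29,"y":4,"z":19.7,"hand":1},{"ax":0,"ay":0,"az":0,"x":29,"y":4,"z":19.7,"hand":1},{"ax":0,"ay":0,"az":0,"x":29,"y":4,"z":19.7,"hand":1},{"ax":0,"ay":0,"az":0,"x":29,"y":4,"z":19.7,"hand":1},{"ax":0,"ay":0,"az":0,"x":29,"y":4,"z":19.7,"hand":1}]' >/dev/null
python3 -m inch '[{"ax":0,"ay":0,"az":0,"x":29,"y":4,"z":19.7,"hand":1},{"ax":0,"ay":0,"az":0,"x":29,"y":4,"z":19.7,"hand":1},{"ax":0,"ay":0,"az":0,"x":29,"y":4,"z":19.7,"hand":1},{"ax":0,"ay":0,"az":0,"x":29,"y":4,"z":19.7,"hand":1},{"ax":0,"ay":0,"az":0,"x":29,"y":4,"z":19.7,"hand":1}]' 
python3 - <<'E'
from h import *
rep([*press(0,.045)[0],.12])
E
```

```text
time: 3.4
eef_pos: [0.4862, 0.1488, 0.202]
tcp_rot: [0.636, 0.309, -0.309, -0.636]
contact_force: [-0.3, 0.3, 0.3]
opening: 0.0
t 3.4 p [0.4862 0.1488 0.202 ] yaw x 0.9031 ydown [-0. -0. -1.] F [-0.3  0.3  0.3] op 0.0 q6 [ 0.1  -0.05  2.02 -0.    1.17 -0.81]
tool mm [ 0.1 82.   3.7]
```

```bash

python3 -m inch '[{"ax":0,"ay":0,"az":0,"x":0,"y":30,"z":2,"hand":1},{"ax":0,"ay":0,"az":0,"x":0,"y":30,"z":2,"hand":1},{"ax":0,"ay":0,"az":0,"x":0,"y":30,"z":0,"hand":1},{"ax":0,"ay":0,"az":0,"x":0,"y":10,"z":0,"hand":1},{"ax":0,"ay":0,"az":0,"x":0,"y":0,"z":0,"hand":1}]' >/dev/null
python3 - <<'E'
from h import *
rep([*press(0,.045)[0],.045])
a=read_camera("top");b=read_camera("side")
p=press(0,0)[0]
print("expected press px side",proj(b,[[*p,.045],[*PIV,.06],[*get_state()["eef_pos"]]]).round(1).tolist())
A=cv2.resize(a["img"][130:260,150:300],(450,390));B=cv2.resize(b["img"][50:250,150:325],(343,392))[:390]
cv2.imwrite("pics/c2.png",np.hstack([A,B])[...,::-1])
E
```

```text
t 3.82 p [0.4808 0.1493 0.0989] yaw x 0.9031 ydown [-0.008 -0.001 -1.   ] F [-1.   0.4 -0.1] op -0.0 q6 [ 0.1   0.08  2.1   0.    0.97 -0.8 ]
tool mm [ 3.4 53.9 -1.2]
expected press px side [[213.3, 172.1], [252.6, 170.5], [203.0, 155.4]]
```

View pics/c2.png

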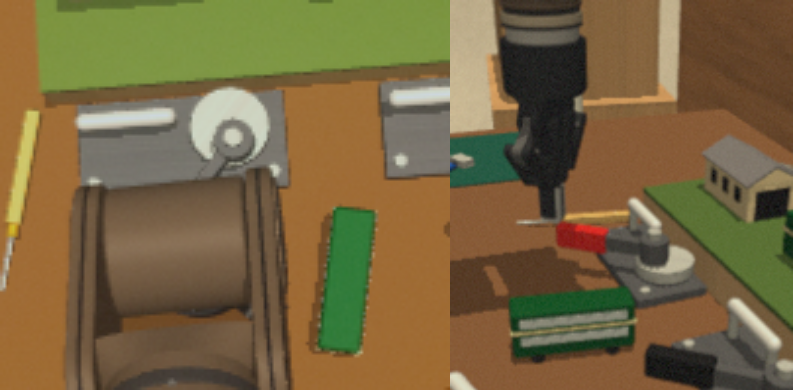

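The side view shows the closed fingers above and outside the red grip's face, tip near side pixel (201,160). The grip is where expected and the bus is clear of the descent.

```bash

python3 -m inch '[{"ax":0,"ay":0,"az":0,"x":0,"y":20,"z":0,"hand":1},{"ax":0,"ay":0,"az":0,"x":0,"y":20,"z":0,"hand":1},{"ax":0,"ay":0,"az":0,"x":0,"y":14,"z":0,"hand":1},{"ax":0,"ay":0,"az":0,"x":0,"y":0,"z":0,"hand":1},{"ax":0,"ay":0,"az":0,"x":0,"y":0,"z":0,"hand":1}]' 
python3 -m inch '[{"ax":0,"ay":0,"az":0,"x":10,"y":0,"z":-1,"hand":1},{"ax":0,"ay":0,"az":0,"x":8,"y":0,"z":0,"hand":1},{"ax":0,"ay":0,"az":0,"x":5,"y":0,"z":0,"hand":1},{"ax":0,"ay":0,"az":0,"x":0,"y":0,"z":0,"hand":1}]' >/dev/null
python3 - <<'E'
from h import *
rep([*press(0,.0145)[0],.045])
E
```

```text
time: 4.33
eef_pos: [0.4847, 0.1494, 0.0499]
tcp_rot: [0.637, 0.309, -0.308, -0.636]
contact_force: [0.2, 1.1, 0.3]
opening: -0.001
t 4.67 p [0.5005 0.168  0.0498] yaw x 0.9039 ydown [ 0.003  0.001 -1.   ] F [ 0.6 -0.7 -0.1] op -0.01 q6 [ 0.13  0.21  2.06  0.    0.87 -0.77]
tool mm [6.7 4.8 3.1]
```

```bash

python3 -m inch '[{"ax":0,"ay":0,"az":0,"x":2,"y":2,"z":2,"hand":1},{"ax":0,"ay":0,"az":0,"x":2,"y":2,"z":1,"hand":1},{"ax":0,"ay":0,"az":0,"x":2,"y":0,"z":0,"hand":1},{"ax":0,"ay":0,"az":0,"x":0,"y":0,"z":0,"hand":1}]' |grep force
python3 -m inch '[{"ax":0,"ay":0,"az":0,"x":2,"y":0,"z":0,"hand":1},{"ax":0,"ay":0,"az":0,"x":2,"y":0,"z":0,"hand":1},{"ax":0,"ay":0,"az":0,"x":0,"y":0,"z":0,"hand":1}]' |grep force
python3 -m inch '[{"ax":0,"ay":0,"az":0,"x":2,"y":0,"z":0,"hand":1},{"ax":0,"ay":0,"az":0,"x":2,"y":0,"z":0,"hand":1},{"ax":0,"ay":0,"az":0,"x":0,"y":0,"z":0,"hand":1}]' |grep force
python3 - <<'E'
from h import *
rep([*press(0,.0145)[0],.045])
E
```

```text
contact_force: [-0.1, -0.0, 0.4]
contact_force: [-1.0, -0.4, -0.3]
contact_force: [-1.9, -1.2, 2.7]
t 5.5 p [0.5046 0.1798 0.0443] yaw x 0.9031 ydown [-0.001 -0.    -1.   ] F [-1.9 -1.2  2.7] op 0.0 q6 [ 0.15  0.24  2.04 -0.    0.86 -0.75]
tool mm [-5.  -0.7 -0.9]
```

```bash
cat >> h.py <<'E'
def lev():
    s=get_state();R=Ro.from_quat(s["tcp_rot"]).as_matrix();p=np.array(s["eef_pos"]);yaw=np.arctan2(R[1,0],R[0,0])
    v=p[:2]-PIV;q=Y0+.85-(np.arctan2(-v[0],v[1])-np.arcsin(.0195/np.hypot(*v)))
    print("t",round(s["time"],2),"z",round(p[2],4),"yaw-implied q",round(.906-yaw,3),"pos-implied q",round(q,3),"r",round(np.hypot(*v),4),"F tool",(np.array(s["contact_force"])@R).round(1))
E
python3 -c "from h import *
lev()"
python3 -m inch '[{"ax":0,"ay":0.05,"az":0,"x":4.2,"y":0,"z":1,"hand":1},{"ax":0,"ay":0.05,"az":0,"x":4.2,"y":0,"z":1,"hand":1},{"ax":0,"ay":0.05,"az":0,"x":4.2,"y":0,"z":1,"hand":1},{"ax":0,"ay":0.05,"az":0,"x":4.2,"y":0,"z":1,"hand":1},{"ax":0,"ay":0,"az":0,"x":0,"y":0,"z":0,"hand":1}]' |grep force
python3 - <<'E'
from h import *
lev()
a=read_camera("top");b=read_camera("side")
A=cv2.resize(a["img"][130:260,150:300],(450,390));B=cv2.resize(b["img"][90:220,170:285],(345,390))
cv2.imwrite("pics/c3.png",np.hstack([A,B])[...,::-1])
E
```

```text
t 5.5 z 0.0443 yaw-implied q 0.003 pos-implied q 0.024 r 0.0877 F tool [-2.1 -2.7  0.7]
contact_force: [-1.4, -3.2, 1.9]
t 5.92 z 0.0442 yaw-implied q 0.203 pos-implied q 0.219 r 0.0883 F tool [-3.2 -1.9 -1.6]
```

View pics/c3.png

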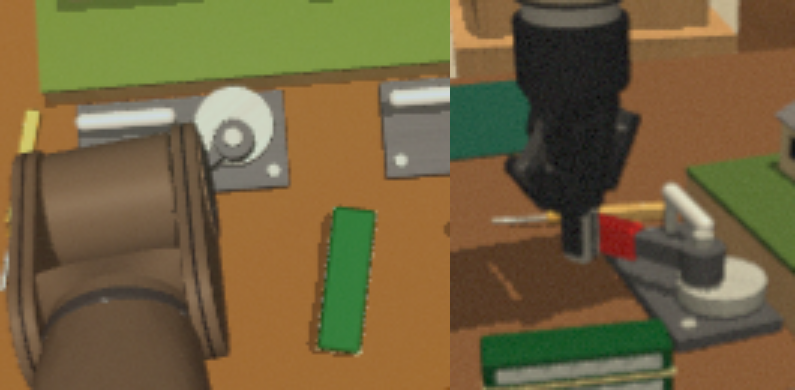

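The finger lies flat on the red grip's outer face, which is swinging in, and the bar is clear. I'll continue along the arc.

```bash

python3 -m inch '[{"ax":0,"ay":0.05,"az":0,"x":4.2,"y":0,"z":1,"hand":1},{"ax":0,"ay":0.05,"az":0,"x":4.2,"y":0,"z":1,"hand":1},{"ax":0,"ay":0.05,"az":0,"x":4.2,"y":0,"z":1,"hand":1},{"ax":0,"ay":0,"az":0,"x":0,"y":0,"z":0,"hand":1}]' |grep force
python3 -c "from h import *
lev()"
python3 -m inch '[{"ax":0,"ay":0.05,"az":0,"x":4.2,"y":0,"z":1,"hand":1},{"ax":0,"ay":0.05,"az":0,"x":4.2,"y":0,"z":1,"hand":1},{"ax":0,"ay":0.05,"az":0,"x":4.2,"y":0,"z":1,"hand":1},{"ax":0,"ay":0,"az":0,"x":0,"y":0,"z":0,"hand":1}]' |grep force
python3 -c "from h import *
lev()"
```

```text
contact_force: [-1.7, -4.1, 1.1]
t 6.35 z 0.0441 yaw-implied q 0.353 pos-implied q 0.36 r 0.089 F tool [-3.6 -1.1 -2.6]
contact_force: [-2.9, -4.1, 1.9]
t 6.68 z 0.0439 yaw-implied q 0.502 pos-implied q 0.499 r 0.0897 F tool [-4.3 -1.9 -2.6]
```

```bash

python3 -m inch '[{"ax":0,"ay":0.04,"az":0,"x":3.4,"y":0,"z":0.5,"hand":1},{"ax":0,"ay":0.04,"az":0,"x":3.4,"y":0,"z":0.5,"hand":1},{"ax":0,"ay":0,"az":0,"x":0,"y":0,"z":0,"hand":1}]' |grep force
python3 -c "from h import *
lev()"
python3 -m inch '[{"ax":0,"ay":0.03,"az":0,"x":2.5,"y":0,"z":0.3,"hand":1},{"ax":0,"ay":0,"az":0,"x":0,"y":0,"z":0,"hand":1}]' |grep force
python3 -c "from h import *
lev()"
python3 -m inch '[{"ax":0,"ay":0.02,"az":0,"x":1,"y":0,"z":0,"hand":1},{"ax":0,"ay":0,"az":0,"x":0,"y":0,"z":0,"hand":1}]' |grep force
python3 -c "from h import *
lev()"
```

```text
contact_force: [-3.7, -2.2, 1.0]
t 6.93 z 0.0438 yaw-implied q 0.581 pos-implied q 0.573 r 0.09 F tool [-4.2 -1.  -0.9]
contact_force: [-4.1, -0.2, 0.9]
t 7.1 z 0.0438 yaw-implied q 0.611 pos-implied q 0.599 r 0.0901 F tool [-4.  -0.9  1. ]
contact_force: [-5.4, 0.8, 1.7]
t 7.27 z 0.0438 yaw-implied q 0.631 pos-implied q 0.61 r 0.0902 F tool [-5.  -1.7  2.2]
```

```bash

python3 -m inch '[{"ax":0,"ay":0.01,"az":0,"x":1,"y":0,"z":0,"hand":1},{"ax":0,"ay":0,"az":0,"x":0,"y":0,"z":0,"hand":1}]' |grep force
python3 -c "from h import *
lev()"
python3 -m inch '[{"ax":0,"ay":0.01,"az":0,"x":1,"y":0,"z":0,"hand":1},{"ax":0,"ay":0,"az":0,"x":0,"y":0,"z":0,"hand":1}]' |grep force
python3 -c "from h import *
lev()"
python3 -m inch '[{"ax":0,"ay":0,"az":0,"x":1,"y":0,"z":0,"hand":1},{"ax":0,"ay":0,"az":0,"x":0,"y":0,"z":0,"hand":1}]' |grep force
python3 -c "from h import *
lev()"
```

```text
contact_force: [-5.9, 1.4, 0.8]
t 7.43 z 0.0438 yaw-implied q 0.641 pos-implied q 0.62 r 0.0902 F tool [-5.3 -0.8  2.9]
contact_force: [-5.1, 2.0, 1.3]
t 7.6 z 0.0437 yaw-implied q 0.651 pos-implied q 0.631 r 0.0901 F tool [-4.4 -1.3  3.2]
contact_force: [-5.4, 2.3, 1.7]
t 7.77 z 0.0437 yaw-implied q 0.65 pos-implied q 0.642 r 0.09 F tool [-4.6 -1.7  3.6]
```

```bash

python3 -m inch '[{"ax":0,"ay":0,"az":0,"x":1,"y":0,"z":0.2,"hand":1},{"ax":0,"ay":0,"az":0,"x":0,"y":0,"z":0,"hand":1}]' |grep force
python3 -c "from h import *
lev()"
python3 -m inch '[{"ax":0,"ay":0,"az":0,"x":1,"y":0,"z":0.2,"hand":1},{"ax":0,"ay":0,"az":0,"x":0,"y":0,"z":0,"hand":1}]' |grep force
python3 - <<'E'
from h import *
lev()
a=read_camera("top");b=read_camera("side")
A=cv2.resize(a["img"][130:260,150:300],(450,390));B=cv2.resize(b["img"][90:220,170:285],(345,390))
cv2.imwrite("pics/c4.png",np.hstack([A,B])[...,::-1])
E
```

```text
contact_force: [-7.5, 0.6, 2.8]
t 7.93 z 0.0437 yaw-implied q 0.65 pos-implied q 0.647 r 0.09 F tool [-7.2 -2.8  2.5]
contact_force: [-9.7, -0.2, 5.3]
t 8.1 z 0.0437 yaw-implied q 0.65 pos-implied q 0.648 r 0.09 F tool [-9.4 -5.2  2.3]
```

View pics/c4.png

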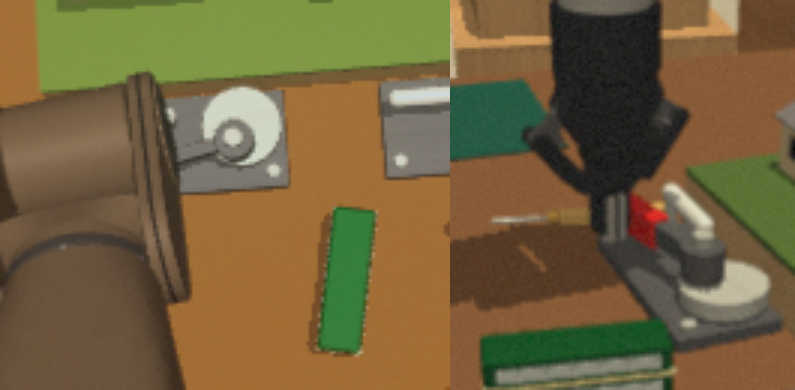

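The finger stopped advancing (0.647 to 0.648) while the force rose from 4.6 to 9.4 N, so the lever is at its stop. I'll do a short hold to check it's steady, then hand in.

```bash

python3 -m inch '[{"ax":0,"ay":0,"az":0,"x":0,"y":0,"z":0,"hand":1},{"ax":0,"ay":0,"az":0,"x":0,"y":0,"z":0,"hand":1},{"ax":0,"ay":0,"az":0,"x":0,"y":0,"z":0,"hand":1},{"ax":0,"ay":0,"az":0,"x":0,"y":0,"z":0,"hand":1},{"ax":0,"ay":0,"az":0,"x":0,"y":0,"z":0,"hand":1}]' |grep force
python3 - <<'E'
from h import *
lev()
s=get_state()
F=np.linalg.norm(s["contact_force"][:2])
if 6<F<20: sign_off();print("signed off")
E
```

```text
contact_force: [-9.3, -0.7, 4.6]
t 8.62 z 0.0437 yaw-implied q 0.65 pos-implied q 0.648 r 0.09 F tool [-9.2 -4.6  1.7]
the job is handed in; nothing more can be done
signed off
```

The red lever is pressed in against its stop and held there, and I handed the job in at 8.6 s. I pressed with the back of the shut fingers on the grip's outer face, at under about 0.6 rad/s, following the lever's arc.

- **At the stop:** the last 2 mm of commanded push moved the finger hardly at all, at a lever angle of about 0.65 rad worked out from the finger's position. Meanwhile the pressing force rose from 4.6 to 9.4 N. After a further half second of holding it was steady at 9.2 N.
- **Gap to the bar:** the last picture shows the finger on the outer face and the bar clear. I did not measure the gap.
- **Other things:** bus_a, the black clamp's plate and the scriber's point looked unmoved in the last pictures. The black lever, bus_b and the shed were outside or only partly in those views, but the arm did not go near them.
- **Disagreements:** contact came about 5 mm later than my camera estimate. The force reading also shows about 5 N upward on the tool and 2 N along the lever, probably friction at the grip.

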